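# Index the hot-water tap over to the teapot

## Robot

A 6-joint arm with a two-finger parallel gripper is mounted at the origin on the work surface. World frame = base frame: x ahead of the robot, y to its left, z up, the work surface at z = 0. Lengths are in m, angles in rad, forces in N, time in s.
With the tool pointing down it reaches from about 0.275 to 1 m from the base axis. Payload 8.4 kg.
Tool frame: the origin (TCP) lies on the centre line of the jaws, within the pads' length; the fingertips stand 19 mm ahead of it and the grasp point (between the pads) is the TCP; x points along the fingers, y is the direction in which the jaws open and shut, and the axes are right-handed (so a half turn about x gives the same grasp; the last joint's range is limited). The gripper opens to 85 mm and grips with 20 to 120 N. Pads are 22 mm wide; open, the fingers measure 114 mm over their backs; the gripper's body (76 mm by 85 mm) begins 54 mm behind the grasp point. The pads swing forward as they close: fully open they stand 13 mm farther back than shut.
Start: joints at [-1.172, 0.353, 1.633, -0, 1.155, -0.002], TCP at [0.244, -0.575, 0.25] pointing down, gripper open.
Joint ranges: [-2.63, 2.63], [-0.92, 2.1], [0.06, 2.66], [-1.3, 4.44], [0, 2.69], [-3.02, 3.02]. Speed limits (rad/s): [2.22, 2.22, 2.79, 3.14, 3.14, 3.14].

## Interface

Orientations are given as a unit quaternion [w, x, y, z].
In Python, from plant import robot gives the robot as it stands.
- The arm moves only by the shell command python3 -m creep 'ROWS' [OPENING]. ROWS is JSON, a list of rows, each a list of 4 numbers: the shift along the tool's x, y, z in m, then the turn about the tool's x in degrees. A call has 1 to 20 rows; each row is the pose to reach, as a shift and turn from the pose measured when the call began, along the tool's axes at that moment; what a row does not reach only later rows make up. A row lasts 1/8 s, in which the tool goes at most 62.5 mm and 10.7 degrees, less where a joint would pass 70% of its speed; a pose out of reach is approached as far as the arm can. A call with a gripper value outside its range is refused whole. OPENING is the finger opening in m, from 0 to 0.0854, set as the call begins (- or left out, the last holds). The fingers move at their own pace and stop on an object; the grip force is fixed at half the most. Time passes only in rows, so rows that repeat a pose let the fingers close. It gives the time, the measured TCP pose, the force and the opening at its end, in the units of the state.
- robot.sense(): the state, without advancing time (a new reading comes with each control period).
- robot.camera(name): name is "scene" or "side" or "wrist"; returns a dict with "color" (400x640x3 uint8, blue, green, red), "K" (3x3 intrinsics, pixels), "R" (3x3) and "t" (3): a world point X has camera coordinates R X + t. Camera axes: x right, y down, z forward; pixel columns grow to the right and rows downward; lengths in m; the calibration is good to about 2 mm. A picture is of the moment at which its call begins. There is no depth.
- robot.sign_off(): hands the job in, once; it reports no verdict.
The state is a dict: "t": time; "q": joint angles; "joint_vel": joint speeds; "joint_efforts": joint torques, N m; "tool_pos": TCP position; "ee_rot": TCP orientation; "force": force on the tool from outside, world axes, zero at the start; "wrist_torque": the same for the moment, N m; "finger_gap": finger opening in m.
Only numpy, scipy, OpenCV 4.12 (cv2) and the standard library are available. Lean on these libraries where they do the work, as an engineer would, in place of code of your own. Each camera call takes 0.05 s, during which the arm holds its last target. There are 200 camera calls.

## Task

The hot-water tap on the counter is still locked over the lidded paper cup. Hook a fingertip under the red pull ring, lift the spring index pin out of its hole, swing the tap round one hole so that its spout stands over the open green teapot, and let the ring down so that the pin drops fully home in that hole; finish clear of everything. Work with a light fingertip only: pinch nothing, not even the ring, never wrench the tap, and leave the teapot, cups, jars and everything else standing where they are.

Things in the scene. Friction and masses are not known exactly. Their poses are not given: they have to be found in the camera images.
- font: stainless hot-water font fixed to the counter: post (48 mm diameter), drip tray beyond it (220 x 420 mm, 22 mm high) and on the post a fixed round index plate, 210 mm diameter, 14 mm thick, top 170 mm above the counter, with five holes on an 85 mm radius on the side away from the tray. Origin on the counter under the post's axis; +x from the post along the middle of the tray, +y to its left, z up
- tap (a joint): swing of the tap about the post, rad: 0 = spout over the middle of the tray (start, locked); positive anticlockwise seen from above (spout to the font's +y, and so ring to its -y). Holes at -1.257, -0.628, 0, 0.628, 1.257, with about 0.01 play either way; stops at -1.33 and 1.33. Once unlocked it turns with 0.12 N m of friction and stays where it is left
- index_pin (a joint): height of the index pin, m: 0 fully home in a hole, 0.010 riding on the plate between holes, 0.016 upper stop. A spring presses it down with 6 N at home, 10 N at the stop. The 8 mm round-nosed pin goes 10 mm into the hole and drops in by itself when it comes over one
- ring_centre (a point): centre of the red pull ring, upright and rigid on top of the pin, on the tap's tail: 50 mm inside, 6 mm wire, so the underside of its top wire is 25 mm above this point. The point's +x goes level through the ring towards the post, y lies in the ring's plane, z up; it rises with the pin and turns with the tap about the post, 85 mm from its axis. 240 mm above the counter with the pin home
- pivot (a point): point on the post's axis, about which the tap swings, at the top of the index plate (170 mm above the counter)
- spout_tip (a point): centre of the mouth of the tap's downward spout, 180 mm from the post's axis, 156 mm above the counter
- teapot_mouth (a point): centre of the open mouth of the green teapot that is to be filled (106 mm body diameter, 88 mm high, mouth 66 mm inside, stands loose on the tray one hole to the left or to the right of the middle); this point lies 88 mm above its underside
- mug: blue mug, 80 mm diameter, 95 mm high, loose on the tray on the other side; origin at the centre of its underside. Leave it
- lidded_cup: white paper cup with lid, 85 mm diameter, 115 mm high, loose in the middle of the tray; origin at the centre of its underside. Leave it
- coffee_jar: brown coffee jar with gold lid, 92 mm diameter, 125 mm high, loose on the counter to the left of the post; origin at the centre of its underside. Leave it
- creamer_jar: white creamer jar with gold lid, 92 mm diameter, 125 mm high, loose on the counter to the right of the post; origin at the centre of its underside. Leave it
- cup_stack: stack of white paper cups, 80 mm diameter, 178 mm high, loose on the counter on the right; origin at the centre of its underside. Leave it
- sugar_bowl: white bowl, 90 mm diameter, 55 mm high, loose on the counter on the left; origin at the centre of its underside. Leave it
- teaspoon: steel spoon, 150 mm long, lying loose on the counter on the right. Leave it
- barrel_top (a point): top centre of the plunger barrel (25 mm diameter, 18 mm tall) under the ring, 37 mm below the ring's centre with the pin home. It stands on the tap's flat tail, 32 mm wide, which reaches 108 mm out from the post's axis, top 185 mm above the counter
- hub_top (a point): top centre of the tap's hub on the post's axis: 60 mm diameter, top 214 mm above the counter. From it the 17 mm spout tube runs level (217 mm high at most) over the tray
Mind the look-alikes: they are no part of the job. What is shaped like the part that bears teapot_mouth but purple is not meant.

How it is judged:
On the way, in this order (a step that is already met when the one before it is completed fails the run):
1. the index pin is lifted clear of its hole while the tap still stands over the lidded cup (value of joint index_pin above 0.0105 m and value of joint tap between -0.06 and 0.06 rad), for 0.1 s.
2. the tap is over the teapot and its pin is home in that hole (value of joint index_pin below 0.002 m and horizontal distance between spout_tip and teapot_mouth below 0.015 m), for 0.2 s.
At the end, for the whole second after the job is handed in: The spout stands still over the teapot's mouth (centres within 15 mm, seen from above) with the index pin fully home (within 2 mm) in that hole, and the teapot stands where it stood (within 10 mm) (all of step 2 and velocity of joint tap between -0.03 and 0.03 rad/s and distance of teapot_mouth from where it was at the start of the episode below 0.01 m); the robot touches nothing.
It fails at once if the tap, its pin or the font is wrenched, knocked or pinched with more than 38 N (contact force between any of the fingers, the arm and font above 38 N).
It fails at once if the teapot, the mug or the lidded cup is shifted by more than 10 mm, lifted or tipped (distance of any of teapot_mouth, mug, lidded_cup from where it was at the start of the episode above 0.01 m).
It fails at once if a jar, the cup stack, the sugar bowl or the spoon is shifted by more than 15 mm, lifted or tipped (distance of any of coffee_jar, creamer_jar, cup_stack, sugar_bowl, teaspoon from where it was at the start of the episode above 0.015 m or angle between any of coffee_jar, creamer_jar, cup_stack's own z axis and vertical above 0.3 rad).
It also fails if it takes over 42 s, if anything falls off the work surface, if the arm or the gripper's body presses on something with over 40 N, if the wrist force passes 120 N, or if a joint passes its speed limit or range.

## Working session

There is one attempt and no reset: what is moved stays moved. The work goes in short steps, Python scripts to look and compute and a shell command to move; the robot and the scene stay as the last step left them, time stands still between calls to the robot, and variables do not carry over. Pictures are saved under pics/ and viewed, about 8 in all and at most 12, crops included, and the job is handed in when it is done.

```bash
ls; mkdir -p pics
python3 - <<'E'
from plant import robot
import cv2,numpy as np
s=robot.sense();print({k:np.round(v,4).tolist() for k,v in s.items()})
for n in("scene","side"):
    c=robot.camera(n);cv2.imwrite(f"pics/{n}0.png",c["color"]);np.savez(f"pics/{n}0.npz",**c)
    print(n,np.round(c["K"],1).tolist(),np.round(-c["R"].T@c["t"],3))
E
```

```text
pics
{'t': 0.0, 'q': [-1.1724, 0.3537, 1.6342, -0.0, 1.1552, -0.0024], 'joint_vel': [-0.0018, 0.0018, -0.0, -0.001, -0.0001, -0.0003], 'joint_efforts': [0.0001, -60.5244, -34.2063, -0.0, 0.0095, -0.0], 'tool_pos': [0.2437, -0.575, 0.2495], 'ee_rot': [-0.1403, -0.6928, -0.1413, 0.6931], 'force': [-0.5115, -0.9849, -0.28], 'wrist_torque': [-0.0048, 0.0156, 0.0382], 'finger_gap': 0.0853}
scene [[453.3, 0.0, 321.9], [0.0, 453.3, 200.0], [0.0, 0.0, 1.0]] [ 1.483 -0.517  0.884]
side [[414.3, 0.0, 315.0], [0.0, 414.3, 202.2], [0.0, 0.0, 1.0]] [-0.157  0.772  1.071]
```

View pics/scene0.png

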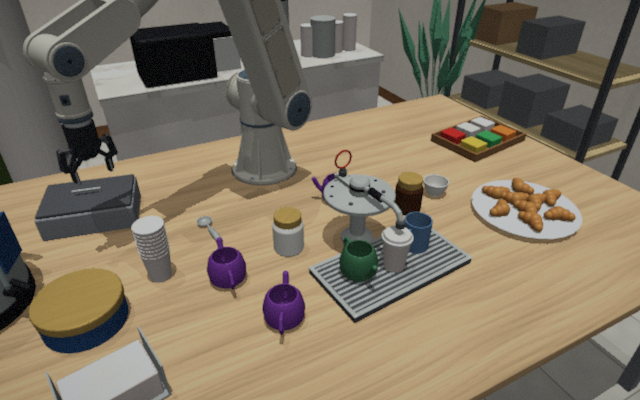

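View pics/side0.png

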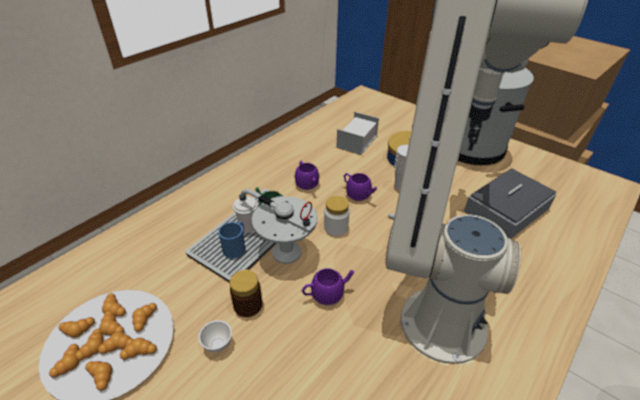

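The scene view shows the tap at (357,190) and its red ring at (343,159). The green teapot is at (358,258), beside the cup at (397,248) and the mug at (418,232). There are four teapot shapes. Three are purple: (227,268), (284,306) and (325,185), which are decoys. The green one on the tray is the one meant. In the side view the ring is at (306,211). Next I'll measure and make one enlarged crop to confirm.

```bash
cat > h.py <<'E'
import numpy as np,cv2
def load(f): return dict(np.load(f))
def ray(c,uv):
    d=c["R"].T@np.linalg.inv(c["K"])@np.array([uv[0],uv[1],1.]);return -c["R"].T@c["t"],d/np.linalg.norm(d)
def plane(c,uv,z):
    o,d=ray(c,uv);return o+d*(z-o[2])/d[2]
def tri(c1,u1,c2,u2):
    o,d=ray(c1,u1);p,e=ray(c2,u2)
    a=np.linalg.lstsq(np.c_[d,-e],p-o,rcond=None)[0]
    A,B=o+a[0]*d,p+a[1]*e;return (A+B)/2,np.linalg.norm(A-B)
def proj(c,X):
    v=c["K"]@(c["R"]@X+c["t"]);return v[:2]/v[2]
def red(im,box=None):
    h=cv2.cvtColor(im,cv2.COLOR_BGR2HSV);m=(((h[...,0]<8)|(h[...,0]>172))&(h[...,1]>140)&(h[...,2]>60)).astype(np.uint8)
    if box: k=np.zeros_like(m);x0,x1,y0,y1=box;k[y0:y1,x0:x1]=1;m*=k
    return m
E
python3 - <<'E'
from h import *
a,b=load("pics/scene0.npz"),load("pics/side0.npz")
U=[]
for c,box in((a,(325,362,142,175)),(b,(292,320,198,228))):
    m=red(c["color"],box);ys,xs=np.nonzero(m)
    print(len(xs),xs.min(),xs.max(),ys.min(),ys.max())
    e=cv2.fitEllipse(np.c_[xs,ys].astype(np.float32));print(e)
    U.append(((xs.min()+xs.max())/2,(ys.min()+ys.max())/2))
print("ring",tri(a,U[0],b,U[1]))
A=cv2.resize(a["color"][140:310,300:480],None,fx=3,fy=3,interpolation=cv2.INTER_CUBIC)[:, :]
B=cv2.resize(b["color"][170:300,185:345],None,fx=2.5,fy=2.5,interpolation=cv2.INTER_CUBIC)
A=A[:, :400]if 0 else cv2.resize(a["color"][145:305,300:460],(480,480),interpolation=cv2.INTER_CUBIC)
B=cv2.resize(b["color"][175:295,190:330] if 0 else b["color"][185:285,240:340] if 0 else b["color"][180:300,225:305] ,(320,480),interpolation=cv2.INTER_CUBIC)
cv2.imwrite("pics/crop1.png",np.hstack([A,B]))
E
```

```text
47 335 350 150 168
((342.7149658203125, 158.7572021484375), (13.384676933288574, 18.889291763305664), 33.88388442993164)
11 304 309 202 219
((305.8457946777344, 210.5044403076172), (6.783121109008789, 18.042591094970703), 17.72528648376465)
ring (array([0.45710976, 0.08373683, 0.23980487]), np.float64(0.0031319524950838853))
```

View pics/crop1.png

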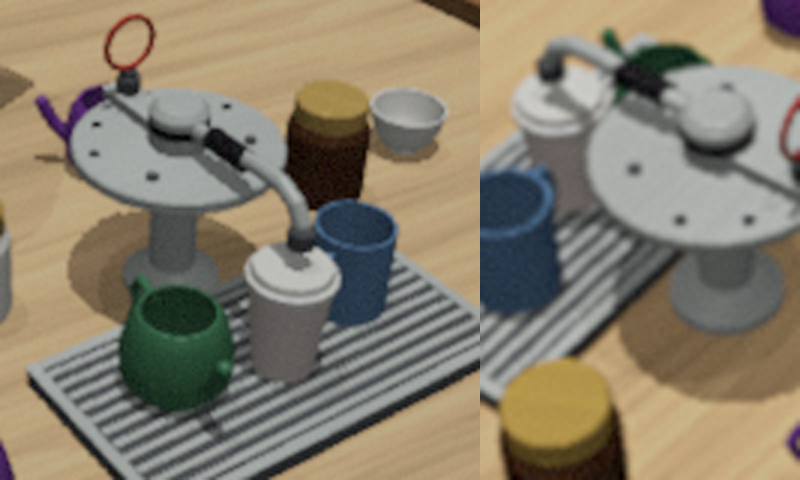

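The crop confirms the green teapot: its mouth is at crop (180,320), i.e. scene (360,251.7). It stands on the tray beside the lidded cup, over which the spout stands. The hub top is at scene (359.3,180.7) and side (284.3,208). The ring triangulates to z=0.2398, against 0.240 expected.

Run:
```python
from h import *
a,b=load("pics/scene0.npz"),load("pics/side0.npz")
ring=np.array([.4571,.0837,.240])
hub,_=tri(a,(359.3,180.7),b,(284.3,208));print("hub",hub,_, plane(a,(359.3,180.7),.214))
hub=hub[:2]
tip=plane(a,(400.5,225),.160);pot=plane(a,(360,251.7),.110)
print("tip",tip,"pot",pot)
f=lambda p:(np.linalg.norm(p[:2]-hub),np.degrees(np.arctan2(*(p[:2]-hub)[::-1])))
print("ring",f(ring),"tip",f(tip),"pot",f(pot))
for n,uv,z in(("coffee",(410.5,181),.125),("creamer",(287.5,217),.125),("purple",(325,180),.08),("stack",(150,228),.178)):
    p=plane(a,uv,z);print(n,p,f(p))
from plant import robot
s=robot.sense();from scipy.spatial.transform import Rotation as R
w=s["ee_rot"];print(R.from_quat([*w[1:],w[0]]).as_matrix().round(3))
```

```text
hub [0.54153355 0.09281264 0.20738252] 0.0023447566713945666 [0.55165316 0.08762309 0.214     ]
tip [0.72127435 0.11549123 0.16      ] pot [ 0.71601367 -0.00445666  0.11      ]
ring (np.float64(0.08492387186671048), np.float64(-173.84009158007066)) tip (np.float64(0.18116587846841356), np.float64(7.191227380168453)) pot (np.float64(0.199761436049171), np.float64(-29.13882477330067))
coffee [0.50499914 0.31393133 0.125     ] (np.float64(0.2241165713288274), np.float64(99.38195283148417))
creamer [ 0.50532469 -0.1188516   0.125     ] (np.float64(0.21473898690400714), np.float64(-99.70747615318079))
purple [0.3077341  0.10642443 0.08      ] (np.float64(0.2341953536137715), np.float64(176.66800482514793))
stack [ 0.45641847 -0.47985712  0.178     ] (np.float64(0.5789604823065404), np.float64(-98.45390078193218))
[[-0.     0.39  -0.921]
 [ 0.001 -0.921 -0.39 ]
 [-1.    -0.001 -0.   ]]
```

The geometry agrees: ring to hub is 85 mm, the tap points about 6.5°, and the teapot lies about -36° from it, so the target is tap = -0.628. Rows can't tilt the tool, so I need to see how the fingers are shaped.

Run:
```python
from h import *
from plant import robot
a=load("pics/scene0.npz");w=robot.camera("wrist");np.savez("pics/w0.npz",**w)
A=cv2.resize(a["color"][90:190,40:140],(400,400),interpolation=cv2.INTER_CUBIC)
B=cv2.resize(w["color"],(400,250));B=cv2.copyMakeBorder(B,0,150,0,0,cv2.BORDER_CONSTANT)
cv2.imwrite("pics/grip.png",np.hstack([A,B]));print(-w["R"].T@w["t"],w["R"].round(2).tolist(),w["K"].round(1).tolist())
```

```text
[ 0.30934715 -0.54698686  0.37293396] [[0.39, -0.92, -0.0], [-0.88, -0.37, 0.28], [-0.26, -0.11, -0.96]] [[344.4, 0.0, 320.0], [0.0, 344.4, 194.6], [0.0, 0.0, 1.0]]
```

View pics/grip.png

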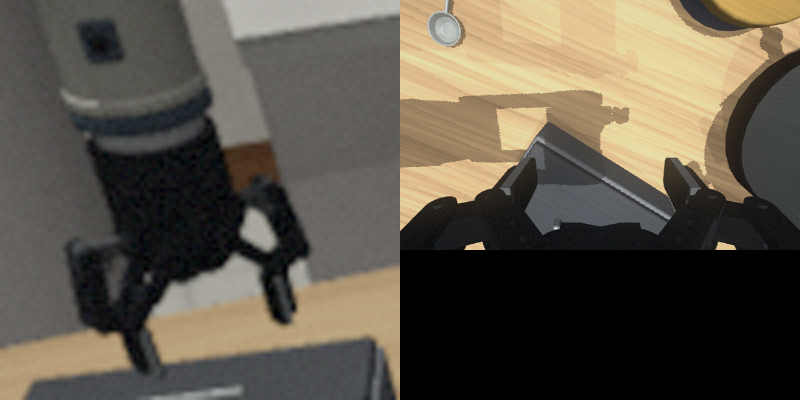

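The gripper is a two-finger linkage with vertical, parallel fingers. With the tool pointing straight down, nothing on it faces up to hook the ring, so I need some tilt. Rows only command shifts and yaw, but a pose out of reach is "approached as far as the arm can". Stretching out past the reach limit in free air may tilt the tool, and later rows keep whatever orientation was measured. I'll go to a clear place first.

```bash
python3 -m creep '[[-0.06,-0.03,-0.06,4],[-0.17,-0.261,-0.551,33],[-0.17,-0.261,-0.551,33],[-0.17,-0.261,-0.551,33],[-0.17,-0.261,-0.551,33],[-0.17,-0.261,-0.551,33],[-0.17,-0.261,-0.551,33],[-0.17,-0.261,-0.551,33],[-0.17,-0.261,-0.551,33],[-0.17,-0.261,-0.551,33],[-0.17,-0.261,-0.551,33],[-0.17,-0.261,-0.551,33],[-0.17,-0.261,-0.551,33],[-0.17,-0.261,-0.551,33],[-0.17,-0.261,-0.551,33]]' 0
cat > st.py <<'E'
from plant import robot
import numpy as np
from scipy.spatial.transform import Rotation as R
def rot(s): w=s["ee_rot"];return R.from_quat([*w[1:],w[0]]).as_matrix()
def show():
    s=robot.sense();print(round(s["t"],2),"q",s["q"].round(3) if hasattr(s["q"],"round") else np.round(s["q"],3),"p",np.round(s["tool_pos"],4),"F",np.round(s["force"],1),"gap",round(s["finger_gap"],4));print(rot(s).round(3));return s
if __name__=="__main__": show()
E
python3 st.py
```

```text
t: 2.02
tool_pos: [0.6487, -0.121, 0.4201]
ee_rot: [0.063, -0.704, 0.062, 0.705]
force: [-0.8, -0.1, 0.1]
finger_gap: -0.0001
2.02 q [-1.870e-01  3.060e-01  1.333e+00  1.000e-03  1.503e+00  1.560e+00] p [ 0.6487 -0.121   0.4201] F [-0.8 -0.1  0.1] gap -0.0001
[[-0.001 -0.176 -0.984]
 [ 0.001 -0.984  0.176]
 [-1.    -0.001  0.001]]
```

```bash
python3 -m creep '[[0,0,-0.05,0],[0,0,-0.11,0],[0,0,-0.17,0],[0,0,-0.23,0],[0,0,-0.29,0],[0,0,-0.35,0],[0,0,-0.41,0],[0,0,-0.47,0],[0,0,-0.53,0]]'; python3 st.py
```

```text
t: 3.15
tool_pos: [0.9829, -0.1805, 0.3737]
ee_rot: [-0.061, 0.723, -0.064, -0.685]
force: [-0.1, -0.0, -0.2]
finger_gap: 0.0001
3.15 q [-1.830e-01  1.099e+00  5.900e-02  1.000e-03  1.931e+00  1.565e+00] p [ 0.9829 -0.1805  0.3737] F [-0.1 -0.  -0.2] gap 0.0001
[[ 0.052 -0.176 -0.983]
 [-0.009 -0.984  0.176]
 [-0.999 -0.001 -0.053]]
```

The out-of-reach push tilts the tool as hoped (3° for about 0.2 m of excess). I'll push farther.

```bash
python3 -m creep '[[0.06,0,-1.2,0],[0.06,0,-1.2,0],[0.06,0,-1.2,0],[0.06,0,-1.2,0],[0.06,0,-1.2,0],[0.06,0,-1.2,0]]'; python3 st.py
```

```text
t: 3.9
tool_pos: [1.0343, -0.1882, 0.2772]
ee_rot: [-0.059, 0.741, -0.066, -0.666]
force: [-0.0, 0.0, 0.4]
finger_gap: 0.0002
3.9 q [-1.820e-01  1.197e+00  5.900e-02  1.000e-03  1.779e+00  1.566e+00] p [ 1.0343 -0.1882  0.2772] F [-0.   0.   0.4] gap 0.0002
[[ 0.104 -0.176 -0.979]
 [-0.018 -0.984  0.175]
 [-0.994 -0.    -0.106]]
```

```bash
python3 -m creep '[[-0.2,0,-0.25,0],[-0.2,0,-0.25,0]]'; python3 -m creep '[[-0.2,0,-0.25,0],[-0.2,0,-0.25,0]]';python3 -m creep '[[-0.2,0,-0.25,0],[-0.2,0,-0.25,0]]'; python3 st.py
```

```text
t: 4.15
tool_pos: [1.0329, -0.1878, 0.3351]
ee_rot: [-0.057, 0.758, -0.067, -0.646]
force: [-0.2, 0.4, 1.5]
finger_gap: 0.0003
t: 4.4
tool_pos: [1.0294, -0.1869, 0.3908]
ee_rot: [-0.056, 0.775, -0.069, -0.626]
force: [0.1, 0.2, -0.2]
finger_gap: 0.0002
t: 4.65
tool_pos: [1.0237, -0.1857, 0.4436]
ee_rot: [-0.054, 0.791, -0.07, -0.605]
force: [1.4, 0.6, 0.1]
finger_gap: -0.0001
4.65 q [-1.810e-01  1.038e+00  5.800e-02  1.000e-03  1.781e+00  1.567e+00] p [ 1.0237 -0.1857  0.4436] F [1.4 0.6 0.1] gap -0.0001
[[ 0.257 -0.176 -0.95 ]
 [-0.046 -0.984  0.17 ]
 [-0.965  0.    -0.261]]
```

```bash
for i in 1; do python3 -m creep '[[-0.2,0,-0.25,0],[-0.2,0,-0.25,0]]'; python3 -m creep '[[-0.2,0,-0.25,0],[-0.2,0,-0.25,0]]';python3 -m creep '[[-0.2,0,-0.25,0],[-0.2,0,-0.25,0]]'; python3 -m creep '[[-0.2,0,-0.25,0],[-0.2,0,-0.25,0]]'; python3 -m creep '[[-0.2,0,-0.25,0],[-0.2,0,-0.25,0]]';python3 -m creep '[[-0.2,0,-0.25,0],[-0.2,0,-0.25,0]]'; done >/dev/null; python3 st.py
python3 - <<'E'
import numpy as np
from scipy.optimize import least_squares
from plant import robot
s=robot.sense()
D=[([.3537,1.6342,1.1552],.6245,.2495),([.306,1.333,1.503],.6599,.4201),([1.099,.059,1.931],.9993,.3737),([1.197,.059,1.779],1.0513,.2772),([1.038,.058,1.781],1.0404,.4436),(np.array(s["q"])[[1,2,4]],np.hypot(*s["tool_pos"][:2]),s["tool_pos"][2])]
def fk(p,q):
    a,b,c=np.cumsum(q);d,a2,a3,L,o,e=p
    return np.array([o+a2*np.sin(a)+a3*np.sin(b)+e*np.cos(b)+L*np.sin(c),d+a2*np.cos(a)+a3*np.cos(b)-e*np.sin(b)+L*np.cos(c)])
r=least_squares(lambda p:np.concatenate([fk(p,q)-[x,z] for q,x,z in D]),[.33,.45,.45,.25,0,0]);print(r.x.round(4),np.abs(r.fun).max())
p=r.x
for tilt in (30,40,45,50,60,70,80,90):
  for (x,z) in ((.455,.25),(.475,.27)):
    f=lambda q:np.r_[fk(p,q)-[x,z],(q.sum()-np.pi+np.radians(tilt))*.1]
    u=least_squares(f,[-.3,2.3,.9],bounds=([-.92,.06,0],[2.1,2.66,2.69]));print(tilt,x,u.x.round(2),np.abs(u.fun).max().round(4))
E
```

```text
6.15 q [-1.810e-01  7.300e-01  5.900e-02  1.000e-03  1.782e+00  1.568e+00] p [ 0.9304 -0.1679  0.7521] F [ 0.2 -1.2  0.1] gap 0.0003
[[ 0.532 -0.176 -0.828]
 [-0.096 -0.984  0.148]
 [-0.841  0.001 -0.54 ]]
[ 2.941e-01  5.682e-01  4.942e-01  3.240e-01 -1.000e-04  5.840e-02] 0.0004068452797138522
30 0.455 [-0.15  2.31  0.45] 0.0
30 0.475 [-0.14  2.26  0.5 ] 0.0
40 0.455 [-0.18  2.43  0.2 ] 0.0
40 0.475 [-0.18  2.37  0.25] 0.0
45 0.455 [-0.18  2.48  0.05] 0.0
45 0.475 [-0.18  2.43  0.11] 0.0
50 0.455 [-0.18  2.5   0.  ] 0.0054
50 0.475 [-0.18  2.47  0.  ] 0.0021
60 0.455 [-0.19  2.51  0.  ] 0.022
60 0.475 [-0.19  2.47  0.  ] 0.0187
70 0.455 [-0.2   2.51  0.  ] 0.0386
70 0.475 [-0.2   2.47  0.  ] 0.0354
80 0.455 [-0.21  2.51  0.  ] 0.0552
80 0.475 [-0.21  2.48  0.  ] 0.0521
90 0.455 [-0.22  2.51  0.  ] 0.0717
90 0.475 [-0.22  2.48  0.  ] 0.0687
```

Tilt is now 33°, heading -10°, which is midway through the ring's swing. The fitted arm model has residual 0.4 mm and says about 45° is the most reachable at the ring. One more nudge, then I'll compute the shift to a point above and behind the ring.

```bash
python3 -m creep '[[-0.2,0,-0.25,0],[-0.2,0,-0.25,0]]' >/dev/null
cat > go.py <<'E'
import sys
from st import *
s=show();M=rot(s)
for a in sys.argv[1:]:
    t=np.array(eval(a));print(t,"shift",(M.T@(t-s["tool_pos"])).round(4))
a=M[:,0];h=np.array([a[0],a[1],0]);h/=np.linalg.norm(h);print("h",h.round(4),"tilt",np.degrees(np.arccos(-a[2])).round(1),"up",(M.T@[0,0,1]).round(3),"fwd",(M.T@h).round(3),"left",(M.T@np.cross([0,0,1],h)).round(3))
E
python3 go.py '[.60,.03,.50]' '[.40,.094,.42]'
```

```text
6.4 q [-1.810e-01  6.780e-01  5.900e-02  1.000e-03  1.783e+00  1.568e+00] p [ 0.906  -0.1634  0.8   ] F [0.1 0.9 0. ] gap -0.0001
[[ 0.573 -0.176 -0.8  ]
 [-0.103 -0.984  0.143]
 [-0.813  0.001 -0.583]]
[0.6  0.03 0.5 ] shift [ 0.0484 -0.1366  0.4472]
[0.4   0.094 0.42 ] shift [-0.0079 -0.1644  0.663 ]
h [ 0.9842 -0.1773  0.    ] tilt 35.6 up [-0.813  0.001 -0.583] fwd [ 0.583  0.001 -0.813] left [ 0.    -1.    -0.001]
```

```bash
python3 -m creep '[[0.048,-0.137,0.447,0],[0.048,-0.137,0.447,0],[0.048,-0.137,0.447,0],[0.048,-0.137,0.447,0],[0.048,-0.137,0.447,0],[0.048,-0.137,0.447,0],[0.048,-0.137,0.447,0],[0.048,-0.137,0.447,0],[-0.008,-0.164,0.663,0],[-0.008,-0.164,0.663,0],[-0.008,-0.164,0.663,0],[-0.008,-0.164,0.663,0],[-0.008,-0.164,0.663,0],[-0.008,-0.164,0.663,0],[-0.008,-0.164,0.663,0]]' >/dev/null
python3 go.py '[.412,.092,.30]' '[.412,.092,.247]'
```

```text
8.28 q [ 0.528 -0.42   2.135 -0.473  0.981  2.453] p [0.4005 0.0937 0.4211] F [-0.3  0.6  0.7] gap 0.0002
[[ 0.575 -0.176 -0.799]
 [-0.103 -0.984  0.143]
 [-0.812 -0.    -0.584]]
[0.412 0.092 0.3  ] shift [ 0.1051 -0.0003  0.0612]
[0.412 0.092 0.247] shift [ 0.1482 -0.0003  0.0921]
h [ 0.9844 -0.1759  0.    ] tilt 35.7 up [-0.812 -0.    -0.584] fwd [ 0.584 -0.    -0.812] left [-0. -1.  0.]
```

```bash
python3 -m creep '[[0.03,0,0.02,0],[0.06,0,0.04,0],[0.09,0,0.06,0],[0.113,0,0.076,0],[0.113,0,0.076,0],[0.113,0,0.076,0]]' >/dev/null
python3 go.py
python3 - <<'E'
from h import *
from plant import robot
C={}
for n in("scene","side","wrist"):
    C[n]=robot.camera(n);np.savez(f"pics/{n}1.npz",**C[n])
w=C["wrist"]["color"]
A=cv2.resize(C["scene"]["color"][100:210,290:400],(400,400),interpolation=cv2.INTER_CUBIC)
B=cv2.resize(C["side"]["color"][160:270,250:360],(400,400),interpolation=cv2.INTER_CUBIC)
cv2.imwrite("pics/v1.png",np.hstack([A,B])); cv2.imwrite("pics/w1.png",w)
E
```

```text
9.03 q [ 0.516 -0.265  2.348 -0.654  0.661  2.71 ] p [0.4057 0.093  0.2863] F [0.4 0.2 0.2] gap -0.0
[[ 0.575 -0.177 -0.799]
 [-0.103 -0.984  0.144]
 [-0.811 -0.001 -0.585]]
h [ 0.9844 -0.1758  0.    ] tilt 35.8 up [-0.811 -0.001 -0.585] fwd [ 0.585 -0.001 -0.811] left [-0.    -1.     0.001]
```

View pics/v1.png

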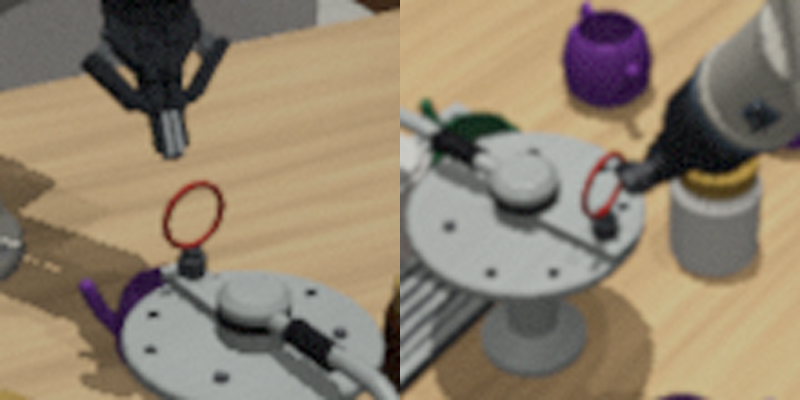

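View pics/w1.png

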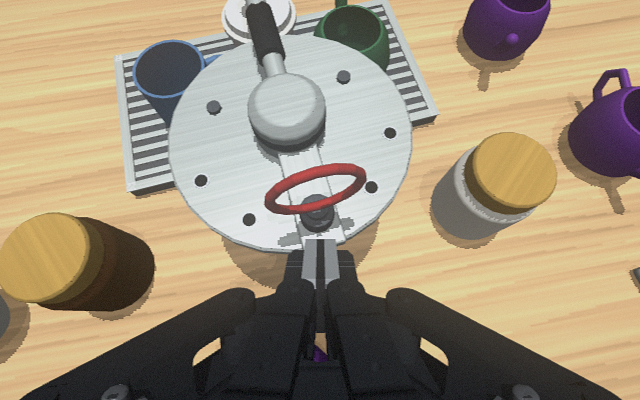

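The wrist view shows the ring centre near (316,189), with the closed fingertip at (320,240), in line with it laterally and on the robot side. The pin barrel is at (317,207). The other two views agree: the tip is just short of the ring.

```bash
python3 - <<'E'
from h import *
from st import *
w=load("pics/wrist1.npz");s=robot.sense();M=rot(s);p=np.array(s["tool_pos"])
m=red(w["color"],(255,380,150,225));ys,xs=np.nonzero(m);u=((xs.min()+xs.max())/2,(ys.min()+ys.max())/2);print(u,plane(w,u,.24))
for L in(.0,.010,.019,.03):
    t=p+L*M[:,0];print(L,t.round(4),proj(w,t).round(1),proj(w,t-.011*M[:,2]).round(1))
E
python3 go.py '[.410,.092,.247]' '[.44,.0865,.247]' '[.455,.0837,.247]'
```

```text
(np.float64(314.5), np.float64(187.0)) [0.46164526 0.08645482 0.24      ]
0.0 [0.4055 0.0933 0.2865] [319.9 277.6] [319.9 252.7]
0.01 [0.4112 0.0922 0.2783] [319.9 265.7] [319.9 242.2]
0.019 [0.4164 0.0913 0.271 ] [319.9 256.2] [319.9 233.8]
0.03 [0.4227 0.0902 0.2621] [319.9 245.9] [319.9 224.8]
9.18 q [ 0.517 -0.266  2.349 -0.655  0.66   2.711] p [0.4055 0.0933 0.2865] F [ 0.3  0.  -0.3] gap -0.0
[[ 0.576 -0.176 -0.798]
 [-0.102 -0.984  0.144]
 [-0.811 -0.002 -0.585]]
[0.41  0.092 0.247] shift [0.0347 0.0005 0.0193]
[0.44   0.0865 0.247 ] shift [ 0.0526  0.0006 -0.0055]
[0.455  0.0837 0.247 ] shift [ 0.0615  0.0007 -0.0178]
h [ 0.9847 -0.1742  0.    ] tilt 35.8 up [-0.811 -0.002 -0.585] fwd [ 0.585 -0.002 -0.811] left [ 0.    -1.     0.003]
```

```bash
python3 -m creep '[[0.017,0,0.01,0],[0.035,0,0.019,0],[0.035,-0.002,0.019,0],[0.044,-0.002,0.007,0],[0.053,-0.002,-0.005,0],[0.058,-0.002,-0.013,0],[0.058,-0.002,-0.013,0]]'
python3 - <<'E'
from h import *
from plant import robot
C={}
for n in("side","wrist"):
    C[n]=robot.camera(n);np.savez(f"pics/{n}2.npz",**C[n])
B=cv2.resize(C["side"]["color"][170:260,265:355],(400,400),interpolation=cv2.INTER_CUBIC)
cv2.imwrite("pics/v2.png",np.hstack([C["wrist"]["color"][0:400,120:520],B]))
E
python3 go.py
```

```text
t: 10.05
tool_pos: [0.4505, 0.087, 0.2473]
ee_rot: [-0.041, 0.887, -0.079, -0.453]
force: [0.2, 0.3, -0.8]
finger_gap: 0.0001
10.15 q [ 0.424 -0.116  2.345 -0.762  0.499  2.777] p [0.4495 0.0871 0.2469] F [-0.4  0.7 -0.2] gap -0.0001
[[ 0.576 -0.177 -0.798]
 [-0.103 -0.984  0.145]
 [-0.811 -0.001 -0.585]]
h [ 0.9845 -0.1753  0.    ] tilt 35.8 up [-0.811 -0.001 -0.585] fwd [ 0.585 -0.002 -0.811] left [ 0.    -1.     0.002]
```

View pics/v2.png

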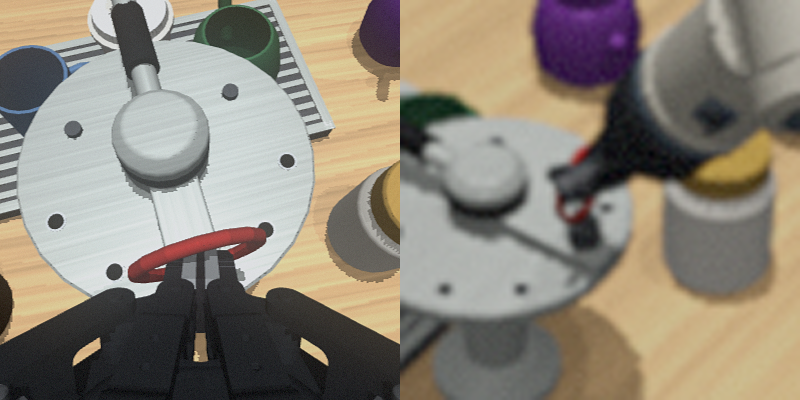

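The wrist view shows the fingertip through the ring, with the red top wire crossing over it at crop (197,253). The side view agrees. Now I'll lift gently and watch the force.

```bash
python3 -m creep '[[-0.0024,0,-0.0018,0],[-0.0049,0,-0.0035,0],[-0.0049,0,-0.0035,0]]' | egrep 'pos|force'; python3 -m creep '[[-0.0024,0,-0.0018,0],[-0.0024,0,-0.0018,0]]'| egrep 'pos|force'; python3 -m creep '[[-0.0024,0,-0.0018,0],[-0.0024,0,-0.0018,0]]'| egrep 'pos|force'
```

```text
tool_pos: [0.4495, 0.0873, 0.2534]
force: [0.7, 0.0, 0.7]
tool_pos: [0.4493, 0.0871, 0.2563]
force: [-2.4, 0.0, -0.8]
tool_pos: [0.4485, 0.0866, 0.2586]
force: [-4.2, -1.5, -4.3]
```

```bash
python3 -m creep '[[-0.0024,0,-0.0018,0],[-0.0049,0,-0.0035,0],[-0.0049,0,-0.0035,0]]' | egrep 'pos|force'; python3 -m creep '[[-0.0024,0,-0.0018,0],[-0.0024,0,-0.0018,0]]'| egrep 'pos|force'
python3 - <<'E'
from h import *
from plant import robot
a=load("pics/scene0.npz");c=robot.camera("scene")
for i in(a,c):
    m=red(i["color"],(325,365,135,175));ys,xs=np.nonzero(m);print(len(xs),xs.min(),xs.max(),ys.min(),ys.max(),xs.mean().round(2),ys.mean().round(2), ys[xs>342].mean())
r=np.array([.458,.085,.240])
for d in(0,.005,.01,.013): print(d,proj(a,r+[0,0,d]))
E
```

```text
tool_pos: [0.448, 0.0863, 0.2643]
force: [-4.8, -1.6, -7.1]
tool_pos: [0.4479, 0.0862, 0.2672]
force: [-3.5, -1.5, -7.8]
47 335 350 150 168 342.7 159.17 158.45833333333334
58 335 350 147 166 342.53 155.29 154.78571428571428
0 [342.51179472 158.83578659]
0.005 [342.5584024 157.3453893]
0.01 [342.60520302 155.84882246]
0.013 [342.6333765  154.94790501]
```

```bash
python3 -m creep '[[-0.0012,0,-0.0009,0],[-0.0024,0,-0.0018,0],[-0.0024,0,-0.0018,0]]'| egrep 'pos|force'; python3 go.py;  python3 - <<'E'
from h import *
from plant import robot
a=load("pics/scene0.npz")
def L(i):
    m=cv2.cvtColor(i["color"],cv2.COLOR_BGR2LAB)[140:172,328:360,1].astype(float)-135;m[m<0]=0
    s=m.sum(1);t=m.sum(0);e=np.where(s>15)[0];return e.min()+140,e.max()+140,np.round(s[:9]),np.round(s[-12:])
print(L(a));print(L(robot.camera("scene")))
b=load("pics/side0.npz")
E
```

```text
tool_pos: [0.4478, 0.0861, 0.2701]
force: [-3.4, -0.3, -9.5]
12.07 q [ 0.424 -0.162  2.317 -0.675  0.558  2.678] p [0.4478 0.0861 0.2701] F [-3.4 -0.3 -9.5] gap 0.0001
[[ 0.573 -0.179 -0.8  ]
 [-0.104 -0.984  0.145]
 [-0.813  0.    -0.583]]
h [ 0.9838 -0.1791  0.    ] tilt 35.6 up [-0.813  0.    -0.583] fwd [ 0.583  0.    -0.813] left [-0. -1. -0.]
(np.int64(149), np.int64(168), array([0., 0., 0., 0., 0., 0., 0., 0., 0.]), array([ 51.,  57.,  53.,  63.,  69.,  84., 128., 194.,  35.,   0.,   0.,
         0.]))
(np.int64(146), np.int64(165), array([  0.,   0.,   0.,   0.,   0.,   0.,  48., 162., 222.]), array([ 64.,  68.,  68., 126., 174.,  43.,   0.,   0.,   0.,   0.,   0.,
         0.]))
```

Pixels say about 10 mm lifted, TCP travel about 12.5 mm, and the spring force fits 10-14 mm. I'll raise 2 mm more for margin, hold, then recheck.

```bash
python3 -m creep '[[-0.0008,0,-0.0006,0],[-0.0016,0,-0.0012,0],[-0.0016,0,-0.0012,0],[-0.0016,0,-0.0012,0]]'| egrep 'pos|force';  python3 - <<'E'
from h import *
from plant import robot
c=robot.camera("scene");np.savez("pics/lift.npz",**c)
m=cv2.cvtColor(c["color"],cv2.COLOR_BGR2LAB)[140:172,328:360,1].astype(float)-135;m[m<0]=0
print(m.sum(1)[18:28].round(), robot.sense()["force"])
H=np.array([.5425,.0945]);
for k in range(0,7):
    t=np.radians(186.5-6*k);d=.085*np.array([np.cos(t)-np.cos(np.radians(186.5)),np.sin(t)-np.sin(np.radians(186.5))])
    h=np.array([.9842,-.177]);l=np.array([.177,.9842]);print(6*k,(d@h).round(4),(d@l).round(4))
E
```

```text
tool_pos: [0.4478, 0.0861, 0.272]
force: [-3.1, -1.8, -9.1]
[ 54.  49.  64.  67.  89. 147. 144.   3.   0.   0.] [-3.49405723 -1.55958688 -8.82890979]
0 0.0 0.0
6 -0.0021 0.0086
12 -0.0033 0.0175
18 -0.0036 0.0264
24 -0.0029 0.0352
30 -0.0013 0.044
36 0.0012 0.0525
```

The ring is up about 11.8 mm by pixels, with no jump in force. Now I'll swing about 30° along the arc.

```bash
python3 -m creep '[[-0.0006,-0.0043,0.0009,0],[-0.0012,-0.0086,0.0017,0],[-0.0016,-0.013,0.0022,0],[-0.0019,-0.0175,0.0027,0],[-0.002,-0.022,0.0028,0],[-0.0021,-0.0264,0.0029,0],[-0.0019,-0.031,0.0027,0],[-0.0017,-0.0352,0.0024,0],[-0.0013,-0.04,0.0018,0],[-0.0008,-0.044,0.0011,0],[-0.0008,-0.044,0.0011,0]]'| egrep 'pos|force';  python3 - <<'E'
from h import *
from plant import robot
C={}
for n in("scene","wrist"):
    C[n]=robot.camera(n);np.savez(f"pics/{n}3.npz",**C[n])
c=C["scene"];m=cv2.cvtColor(c["color"],cv2.COLOR_BGR2LAB)[135:175,325:380,1].astype(float)-135;m[m<0]=0
ys,xs=np.nonzero(m>8);u=(325+(xs.min()+xs.max())/2,135+(ys.min()+ys.max())/2);print(xs.min()+325,xs.max()+325,u,plane(c,u,.252))
B=cv2.resize(c["color"][140:260,320:440],(400,400),interpolation=cv2.INTER_CUBIC)
cv2.imwrite("pics/v3.png",np.hstack([C["wrist"]["color"][:,120:520],B]))
E
```

```text
tool_pos: [0.4536, 0.1304, 0.2713]
force: [-10.8, 2.9, -8.9]
331 366 (np.float64(348.5), np.float64(159.0)) [0.48592334 0.08879562 0.252     ]
```

View pics/v3.png

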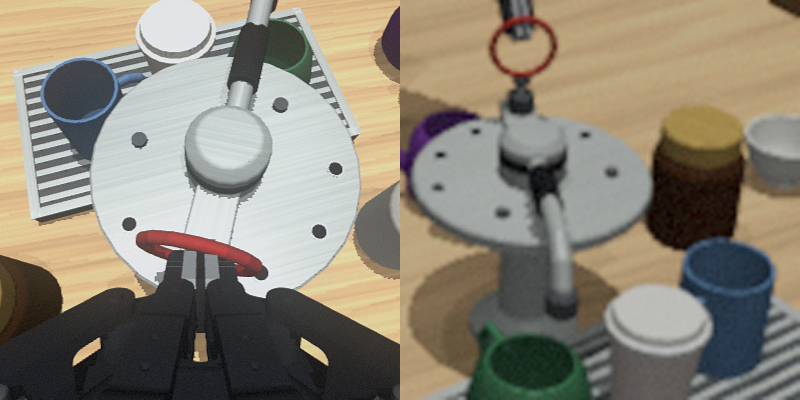

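The wrist view shows the ring carried by the fingertip and the tap swung. In the scene crop the spout is between the cup and the teapot. I'll measure the angle before going on.

```bash
cat > ang.py <<'E'
from h import *
def ringang(c,zs=(.240,.250,.252)):
    H=cv2.cvtColor(c["color"],cv2.COLOR_BGR2LAB)[...,1].astype(int);m=(H>145).astype(np.uint8);k=np.zeros_like(m);k[138:176,330:380]=1;m*=k
    n,l,st,ce=cv2.connectedComponentsWithStats(m,connectivity=8);i=1+st[1:,4].argmax();x,y,w,h,A=st[i];u=(x+(w-1)/2,y+(h-1)/2)
    print("ring px",u,"bbox",x,y,w,h)
    for z in zs:
        p=plane(c,u,z)[:2]-[.5425,.0945];print(z,"r",np.linalg.norm(p).round(4),"swing",(186.5-np.degrees(np.arctan2(p[1],p[0]))%360).round(1))
if __name__=="__main__":
    from plant import robot
    ringang(load("pics/scene0.npz"),(.24,));ringang(load("pics/lift.npz"));c=load("pics/scene3.npz");ringang(c)
    for sw in(30,36):
      for z in (.24,.25,.252):
        t=np.radians(186.5-sw);print(sw,z,proj(c,np.array([.5425+.085*np.cos(t),.0945+.085*np.sin(t),z])).round(1))
E
python3 ang.py; python3 go.py
```

```text
ring px (np.float64(342.5), np.float64(156.0)) bbox 335 150 16 13
0.24 r 0.1 swing 6.1
ring px (np.float64(342.5), np.float64(152.0)) bbox 335 146 16 13
0.24 r 0.123 swing 12.1
0.25 r 0.1059 swing 7.7
0.252 r 0.1026 swing 6.7
ring px (np.float64(356.0), np.float64(153.5)) bbox 347 145 19 18
0.24 r 0.1047 swing 31.1
0.25 r 0.0859 swing 29.4
0.252 r 0.0821 swing 28.9
30 0.24 [356.2 156.6]
30 0.25 [356.4 153.6]
30 0.252 [356.4 153. ]
36 0.24 [359.2 156.6]
36 0.25 [359.3 153.6]
36 0.252 [359.4 153. ]
14.15 q [ 0.543 -0.112  2.273 -0.725  0.617  2.819] p [0.4536 0.1303 0.2713] F [-11.3   3.4  -9. ] gap 0.0002
[[ 0.572 -0.179 -0.801]
 [-0.103 -0.984  0.146]
 [-0.814 -0.001 -0.581]]
h [ 0.9841 -0.1774  0.    ] tilt 35.5 up [-0.814 -0.001 -0.581] fwd [ 0.581 -0.001 -0.814] left [ 0.    -1.     0.002]
```

```bash
python3 -m creep '[[0,-0.003,0,0],[0,-0.006,0,0],[0.001,-0.006,0.0007,0],[0.002,-0.006,0.0015,0],[0.002,-0.006,0.0015,0]]'| egrep 'pos|force';  python3 - <<'E'
from ang import *
from plant import robot
c=robot.camera("scene");ringang(c,(.25,))
E
python3 -m creep '[[0,-0.0015,0,0],[0,-0.002,0,0],[0,-0.002,0,0]]'| egrep 'pos|force';  python3 - <<'E'
from ang import *
from plant import robot
c=robot.camera("scene");ringang(c,(.25,.24))
E
```

```text
tool_pos: [0.4561, 0.1375, 0.2704]
force: [-1.0, 0.5, -0.1]
ring px (np.float64(356.5), np.float64(153.5)) bbox 347 145 20 18
0.25 r 0.0858 swing 30.4
tool_pos: [0.4564, 0.1394, 0.2704]
force: [-0.2, -0.6, -1.2]
ring px (np.float64(356.5), np.float64(153.5)) bbox 347 145 20 18
0.25 r 0.0858 swing 30.4
0.24 r 0.1047 swing 31.9
```

The pin is riding on the plate and the finger is slack. I'll push left until the ring's side follows.

```bash
cat > see.py <<'E'
from ang import *
from plant import robot
ringang(robot.camera("scene"),(.25,.24)); print(robot.sense()["force"])
E
python3 -m creep '[[0.001,-0.0025,0.0007,0],[0.001,-0.005,0.0007,0],[0.001,-0.005,0.0007,0]]'| egrep 'pos|force';  python3 see.py; python3 -m creep '[[0,-0.0015,0,0],[0,-0.003,0,0],[0,-0.003,0,0]]'| egrep 'pos|force';python3 see.py; python3 -m creep '[[0,-0.0015,0,0],[0,-0.003,0,0],[0,-0.003,0,0]]'| egrep 'pos|force';python3 see.py
```

```text
tool_pos: [0.4571, 0.1442, 0.2689]
force: [-1.9, -1.4, -1.3]
ring px (np.float64(356.5), np.float64(153.0)) bbox 347 144 20 19
0.25 r 0.089 swing 30.6
0.24 r 0.1079 swing 32.1
[-1.51749093 -1.48184243 -1.93189215]
tool_pos: [0.4571, 0.1465, 0.2683]
force: [-3.3, -5.3, -1.4]
ring px (np.float64(356.5), np.float64(153.0)) bbox 347 144 20 19
0.25 r 0.089 swing 30.6
0.24 r 0.1079 swing 32.1
[-2.6697497  -4.30456344 -1.34625534]
tool_pos: [0.4571, 0.149, 0.2677]
force: [-2.7, -4.4, -1.4]
ring px (np.float64(357.0), np.float64(153.0)) bbox 348 144 19 19
0.25 r 0.0889 swing 31.6
0.24 r 0.1078 swing 32.9
[-1.68927132 -3.06177532 -3.32951436]
```

```bash
python3 -m creep '[[0,-0.001,-0.0004,0],[0,-0.002,-0.0008,0],[0,-0.003,-0.0012,0],[0,-0.003,-0.0012,0]]'| egrep 'pos|force';  python3 see.py; python3 -m creep '[[0,-0.001,-0.0004,0],[0,-0.002,-0.0008,0],[0,-0.002,-0.0008,0]]'| egrep 'pos|force';python3 see.py; python3 -m creep '[[0,-0.001,-0.0004,0],[0,-0.002,-0.0008,0],[0,-0.002,-0.0008,0]]'| egrep 'pos|force';python3 see.py
```

```text
tool_pos: [0.4583, 0.1519, 0.268]
force: [-4.7, -1.6, -3.0]
ring px (np.float64(357.5), np.float64(149.5)) bbox 348 144 20 12
0.25 r 0.1115 swing 33.6
0.24 r 0.1309 swing 34.4
[-3.27966195 -2.87432135 -3.29719706]
tool_pos: [0.4593, 0.154, 0.2685]
force: [-3.1, -0.1, -3.2]
ring px (np.float64(358.5), np.float64(153.0)) bbox 349 144 20 19
0.25 r 0.0888 swing 34.5
0.24 r 0.1079 swing 35.3
[-4.15293919 -0.87592127 -3.78470304]
tool_pos: [0.4603, 0.1564, 0.2688]
force: [-3.0, 2.4, -7.2]
ring px (np.float64(360.0), np.float64(156.0)) bbox 351 147 19 19
0.25 r 0.07 swing 37.2
0.24 r 0.0888 swing 37.7
[-2.52292659  3.41266014 -6.21065004]
```

The ring dropped 3 px (about 10 mm), so the pin found the hole. But the finger feels -7 N in z, so the wire is hanging on it. I'll let it down.

```bash
python3 -m creep '[[0.002,0,0.0015,0],[0.004,0.001,0.003,0],[0.006,0.002,0.0044,0],[0.008,0.003,0.0058,0],[0.008,0.003,0.0058,0],[0.008,0.003,0.0058,0]]'| egrep 'pos|force';python3 see.py
python3 - <<'E'
from h import *
from plant import robot
C={}
for n in("scene","wrist"):
    C[n]=robot.camera(n);np.savez(f"pics/{n}4.npz",**C[n])
B=cv2.resize(C["scene"]["color"][140:260,320:440],(400,400),interpolation=cv2.INTER_CUBIC)
cv2.imwrite("pics/v4.png",np.hstack([C["wrist"]["color"][:,120:520],B]))
E
python3 go.py
```

```text
tool_pos: [0.4597, 0.1534, 0.259]
force: [-0.5, -0.6, -0.3]
ring px (np.float64(360.0), np.float64(156.0)) bbox 351 147 19 19
0.25 r 0.07 swing 37.2
0.24 r 0.0888 swing 37.7
[ 0.13093783 -0.28641673  0.08582395]
18.82 q [ 0.592 -0.058  2.259 -0.775  0.614  2.915] p [0.4597 0.1535 0.259 ] F [ 1.   0.4 -0.2] gap -0.0001
[[ 0.571 -0.178 -0.801]
 [-0.102 -0.984  0.146]
 [-0.814 -0.001 -0.581]]
h [ 0.9844 -0.1757  0.    ] tilt 35.5 up [-0.814 -0.001 -0.581] fwd [ 0.581 -0.002 -0.814] left [ 0.    -1.     0.003]
```

View pics/v4.png

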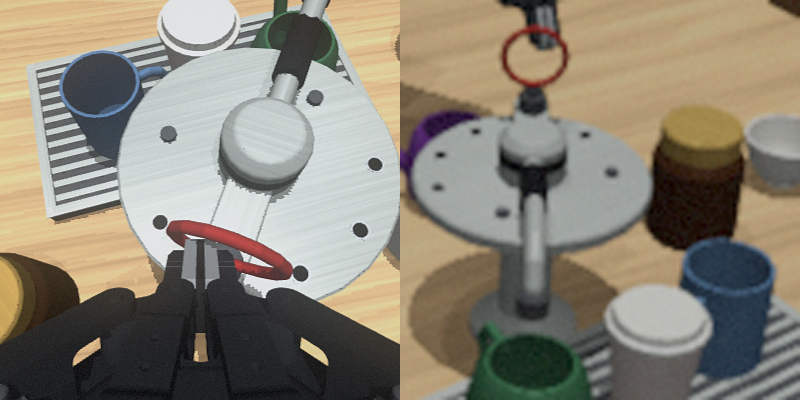

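Force is zero and the ring's pixel (360,156) matches the prediction for home at 36° (359.2,156.6). The finger sits loose at the left side of the ring. I'll centre it, back out horizontally, and only then rise.

```bash
python3 -m creep '[[0.0025,0.004,0.0018,0],[0.005,0.008,0.0035,0],[0.005,0.012,0.0035,0],[0.005,0.012,0.0035,0]]'| egrep 'pos|force'; python3 -m creep '[[-0.003,0,0.004,0],[-0.008,0,0.011,0],[-0.013,0,0.018,0],[-0.018,0,0.025,0],[-0.023,0,0.032,0],[-0.029,0,0.041,0],[-0.029,0,0.041,0]]'| egrep 'pos|force';python3 see.py
```

```text
tool_pos: [0.4575, 0.1412, 0.2528]
force: [0.4, -0.7, 0.1]
tool_pos: [0.4074, 0.1504, 0.2526]
force: [-0.1, 0.1, 0.3]
ring px (np.float64(360.0), np.float64(156.5)) bbox 351 148 19 18
0.25 r 0.0669 swing 37.2
0.24 r 0.0857 swing 37.7
[ 0.02461638 -0.29004375 -0.12345515]
```

```bash
python3 -m creep '[[-0.02,0,-0.014,0],[-0.05,0,-0.036,0],[-0.08,0,-0.057,0],[-0.11,0,-0.078,0],[-0.13,0,-0.093,0],[-0.13,0,-0.093,0],[-0.13,0,-0.093,0],[-0.13,0,-0.093,0]]'| egrep 'pos|force|t:';python3 - <<'E'
from ang import *
from plant import robot
C={n:robot.camera(n) for n in("scene","side")};c=C["scene"];ringang(c,(.24,))
a=load("pics/scene0.npz")
for n,(x0,x1,y0,y1) in dict(pot=(335,380,250,285),cups=(383,440,215,275),jar=(270,305,205,255),coffee=(395,450,170,210)).items():
    print(n,np.abs(a["color"][y0:y1,x0:x1].astype(int)-c["color"][y0:y1,x0:x1]).mean().round(2))
A=cv2.resize(c["color"][140:290,310:460],(400,400),interpolation=cv2.INTER_CUBIC)
B=cv2.resize(C["side"]["color"][160:280,220:340],(400,400),interpolation=cv2.INTER_CUBIC)
cv2.imwrite("pics/v5.png",np.hstack([A,B]))
E
```

```text
t: 21.25
tool_pos: [0.4077, 0.1499, 0.4111]
ee_rot: [-0.041, 0.885, -0.079, -0.457]
force: [-1.1, -0.3, 0.2]
ring px (np.float64(360.0), np.float64(156.5)) bbox 351 148 19 18
0.24 r 0.0857 swing 37.7
pot 3.21
cups 6.5
jar 3.01
coffee 4.57
```

View pics/v5.png

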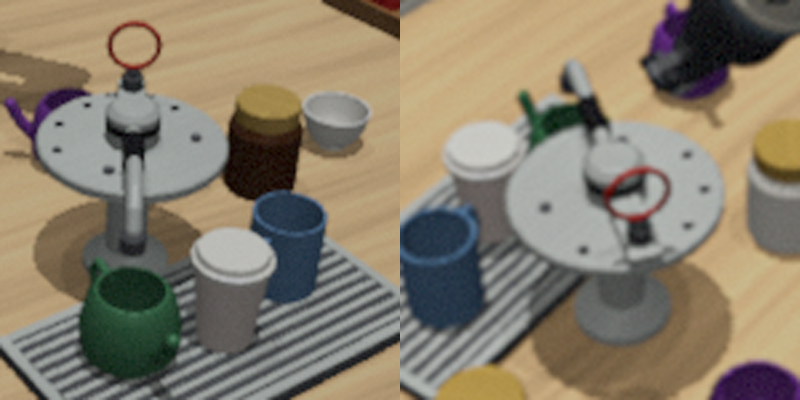

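Run:
```python
from h import *
from plant import robot
a,b=robot.camera("scene"),robot.camera("side")
print("tip",plane(a,(359.5,232),.158),"pot",plane(a,(310+128*.375,140+290*.375),.110))
print("ring",tri(a,(360,156.7),b,(220+637*.3,160+195*.3)))
print("side ring pred home/riding",[proj(b,np.array([.4668,.1370,z])).round(1) for z in(.24,.25)],"seen",(220+637*.3,160+195*.3))
robot.sign_off()
```

```text
tip [0.69516266 0.00400023 0.158     ] pot [ 0.70327544 -0.00287837  0.11      ]
ring (array([0.27707222, 0.08822261, 0.24853608]), np.float64(0.326412440729046))
side ring pred home/riding [array([291.5, 218.4]), array([291.4, 215.9])] seen (411.1, 218.5)
the job is handed in; nothing more can be done
```

I lifted the pin, swung the tap one hole to the right and let the pin drop into the hole over the green teapot. I then backed the arm out and handed the job in at about 21 s of the 42 s allowed. There is no verdict yet.

- **Method:** The rows cannot tilt the tool, and a tool pointing straight down has nothing to hook the ring with. I got about 36° of tilt by commanding poses beyond the arm's reach in free air, where later rows keep the tilt. During those pushes joint 3 read 0.058–0.059, against a listed minimum of 0.06. I do not know whether that counts as passing the range.
- **Lift and swing:** I hooked the closed fingertip under the ring's top wire and raised it about 12 mm, measured from pixels only. I carried it about 30° round the arc, then nudged the ring along until the pin dropped. The largest force I read was about 15 N.
- **Pin home:** The ring in the scene view was at (360, 156.5), against (359.2, 156.6) predicted for home. In the side view it was at about (291.1, 218.5), against (291.5, 218.4) for home and 215.9 if it were still riding on the plate.
- **Failed check:** My last two-view triangulation of the ring printed nonsense. I had misread the pixel column in a side-by-side crop by 400 px. The side-view figures above are the corrected reading.
- **Spout over teapot:** Rough single-view measurements put the spout about 11 mm from the mouth's centre. That is inside the 15 mm limit, but the measurement is good only to about 1 cm. My first measurement of the mouth was 14 mm from the last one, and against that first figure the spout would be about 22 mm off. Which hole it is in is clear from the pictures.
- **Other objects:** I saw nothing displaced in the last views of the tray, jars and sugar bowl. I did not measure any object's shift, and did not recheck the spoon or cup stack. The arm ended with about zero force, well above everything.

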